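Make up the gluing kit and the sanding kit

ROBOT

A 6-joint arm with a two-finger parallel gripper is mounted at the origin on the work surface. World frame = base frame: x ahead of the robot, y to its left, z up, the work surface at z = 0. Lengths are in mm, angles in rad, forces in N, time in s.
With the tool pointing down it reaches from about 300 to 875 mm from the base axis. Payload 6.4 kg.
Tool frame: the origin (TCP) lies at the very end of the fingers, on their centre line; the grasp point (between the pads) lies 19 mm behind it; x points along the fingers, y is the direction in which the jaws open and shut, and the axes are right-handed (so a half turn about x gives the same grasp; the last joint's range is limited). The gripper opens to 88 mm and grips with 3 to 60 N. Pads are 18 mm wide; open, the fingers measure 123 mm over their backs; the gripper's body (75 mm by 187 mm) begins 45 mm behind the grasp point.
Start: joints at [-1.368, 0.181, 1.607, -0, 1.354, -0.206], TCP at [228.584, -527.627, 238.714] pointing down, gripper open.
Joint ranges: [-2.99, 2.99], [-0.89, 2.07], [0.3, 2.58], [-1.14, 4.28], [0, 2.63], [-3.12, 3.12]. Speed limits (rad/s): [2.57, 2.57, 3.01, 3.14, 3.14, 3.14].

INTERFACE

Orientations are given as a unit quaternion [x, y, z, w].
In Python, from station import r gives the robot as it stands.
- The arm moves only by the shell command python3 -m creep 'ROWS' [FORCE]. ROWS is JSON, a list that holds one entry, the list of rows, each a list of 7 numbers: the shift along the tool's x, y, z in cm, then the turn, a rotation vector about the tool's x, y, z in rad, then the opening, from -1 (shut) to 1 (fully open). In form: [[[tx, ty, tz, wx, wy, wz, jaw], ...]]. A call has 1 to 12 rows; each row is the pose to reach, as a shift and turn from the pose commanded when the call began, along the tool's axes at that moment; what a row does not reach only later rows make up. A row lasts 1/8 s, in which the tool goes at most 62.5 mm and 10.7 degrees, less where a joint would pass 70% of its speed; a pose out of reach is approached as far as the arm can. A call with a gripper value outside its range is refused whole. The fingers move at their own pace and stop on an object; FORCE is the grip in N (left out, the last holds). Time passes only in rows, so rows that repeat a pose let the fingers close. It gives the time, the measured TCP pose, the force and the opening at its end, in the units of the state.
- r.sense(): the state, without advancing time (a new reading comes with each control period).
- r.read_camera(name): name is "side" or "top" or "wrist"; returns a dict with "frame" (480x640x3 uint8, red, green, blue), "range_z" (480x640 float32, mm along the optical axis (not along the pixel's ray), 0 where there is no reading), "fov_y" (degrees; the focal length in pixels is half the picture's height over the tangent of half this angle, whatever the lens; pixels are square), "cx", "cy" (the principal point, pixels), "world_from_camera" (4x4, takes a point from camera to world coordinates). Camera axes: x right, y up, looking along -z (the intrinsics and any distortion apply to the point x, -y, -z); pixel columns grow to the right and rows downward; lengths in mm; the calibration is good to about 2 mm. A picture is of the moment at which its call begins.
- r.close_job(): hands the job in, once; it reports no verdict.
Trained networks look in the newest picture that a camera, given by its name, has taken for a name from the list of things; names that differ only in an ending like _2 or _b are one class to them, and where a whole thing is asked for, a point or a joint stands for the part that bears it (a point fixed in the world has none). Each returns a list of dicts, best first, with "score" (0 to 1); they miss things now and then, are a little off and sometimes report something else, mostly with a low value. They report only what shows in the picture. A call takes as long as a camera call. They do not tell look-alikes from the thing itself.
- r.look_for(camera, label): "extent" ([left, top, width, height] in pixels, round what is visible of it).
- r.tip_of(camera, label): "uv" ([column, row] in pixels: a listed point, or the origin of a listed thing).
The state is a dict: "t": time; "qpos": joint angles; "joint_velocities": joint speeds; "tau": joint torques, N m; "tool_pos": TCP position; "ee_rot": TCP orientation; "contact_force": force on the tool from outside, world axes, zero at the start; "ft_torque": the same for the moment, N m; "opening": opening from 0.0 (shut) to 1.0 (fully open).
Only numpy, scipy, OpenCV 4.12 (cv2) and the standard library are available. Lean on these libraries where they do the work, as an engineer would, in place of code of your own. Each camera call takes 0.05 s, during which the arm holds its last target.

TASK

Make up two class kits in the wooden trays: for gluing, in the tray with three compartments, the glue bottle in the middle compartment, with the roll of tape in one end compartment and the small sanding block in the other (either way round). For sanding, in the tray with two compartments, put the big sanding block in the long compartment and the round tin in the short one. Set everything down flat on the compartment floor, the same way up as it stands now, and leave the steel square where it is.

Things in the scene. Friction and masses are not known exactly. Their poses are not given: they have to be found in the camera images.
- glue: Small white glue bottle with an orange nozzle, standing. Body 32 mm in diameter and straight up to 52 mm, then narrowing; 80 mm tall in all; about 60 g. Loose. Origin: centre of its underside; z up.
- tape: Roll of blue tape lying flat: ring of 54 mm outer and 38 mm hole diameter, 30 mm high; about 60 g. Loose. Origin: centre of its underside; z up.
- tin: Round closed metal tin, 51 mm in diameter (50 mm below the lid), 32 mm high; about 110 g. Loose. Origin: centre of its underside; z up.
- big_block: Big cork sanding block, 45 mm (own x axis) by 112 mm (own y axis), 30 mm high with a dark abrasive sole 3 mm thick beneath; about 85 g. Loose. Origin: centre of its underside; z up.
- small_block: Small cork sanding block, 40 mm (own x axis) by 56 mm (own y axis), 30 mm high with a dark abrasive sole beneath; about 40 g. Loose. Origin: centre of its underside; z up.
- tray3: Wooden tray fixed flat on the bench, 254 (own x) by 86 mm (own y). Origin: centre of its underside. Pale floor 3 mm thick; dark rim 6 mm and dividers 10 mm thick, tops 11 mm above the bench. Two dividers make a row of three equal compartments, each 74 mm by 74 mm inside, centre x = -84, 0 and +84 mm.
- tray2: Wooden tray fixed flat on the bench, 228 (own x) by 86 mm (own y). Origin: centre of its underside. Pale floor 3 mm thick; dark rim 6 mm and dividers 10 mm thick, tops 11 mm above the bench. One divider makes a long compartment, 132 mm (along x) by 74 mm inside, centre x = -42 mm, and a short one, 74 mm by 74 mm inside, centre x = +71 mm.
- square: Small steel try square lying among the stock, 90 mm by 60 mm over all: a dark stock bar 18 by 60 by 16 mm high and a bright blade 20 mm wide, 3 mm thick, 8 mm above the bench. Not part of a kit: it stays. Loose, 250 g. Origin: middle of its outline, on the bench.
Things that resemble listed ones, but are neither listed nor needed, are in the scene too. There is more than one size of the tape; the job needs the smallest.

How it is judged (in metres and radians):
At the end, for the whole second after the job is handed in: Glue in tray3's middle compartment, tape and small block in its two ends (either way round); big block in tray2's long compartment, tin in its short one; each anywhere in its compartment, underside within 3 mm of the floor, upright within 0.1 rad, at rest (x of glue in the frame of tray3 between -0.037 and 0.037 m and y of glue in the frame of tray3 between -0.037 and 0.037 m and z of glue in the frame of tray3 between 0 and 0.006 m and angle between each of glue, big_block, tin's own z axis and vertical below 0.1 rad and (((x of tape in the frame of tray3 between 0.047 and 0.121 m and y of tape in the frame of tray3 between -0.037 and 0.037 m and z of tape in the frame of tray3 between 0 and 0.006 m and angle between tape's own z axis and vertical below 0.1 rad) and (x of small_block in the frame of tray3 between -0.121 and -0.047 m and y of small_block in the frame of tray3 between -0.037 and 0.037 m and z of small_block in the frame of tray3 between 0 and 0.006 m and angle between small_block's own z axis and vertical below 0.1 rad)) or ((x of tape in the frame of tray3 between -0.121 and -0.047 m and y of tape in the frame of tray3 between -0.037 and 0.037 m and z of tape in the frame of tray3 between 0 and 0.006 m and angle between tape's own z axis and vertical below 0.1 rad) and (x of small_block in the frame of tray3 between 0.047 and 0.121 m and y of small_block in the frame of tray3 between -0.037 and 0.037 m and z of small_block in the frame of tray3 between 0 and 0.006 m and angle between small_block's own z axis and vertical below 0.1 rad))) and x of big_block in the frame of tray2 between -0.108 and 0.024 m and y of big_block in the frame of tray2 between -0.037 and 0.037 m and z of big_block in the frame of tray2 between 0 and 0.006 m and x of tin in the frame of tray2 between 0.034 and 0.108 m and y of tin in the frame of tray2 between -0.037 and 0.037 m and z of tin in the frame of tray2 between 0 and 0.006 m and linear speed of each of glue, tape, tin, big_block, small_block below 0.01 m/s and angular speed of each of glue, tape, tin, big_block, small_block below 0.1 rad/s); the robot touches nothing.
It fails at once if the steel square is moved by more than 20 mm (distance of square from where it was at the start of the episode above 0.02 m).
It also fails if it takes over 120 s, if anything falls off the work surface, if the arm or the gripper's body presses on something with over 40 N, if the wrist force passes 120 N, or if a joint passes its speed limit or range.

## Working session

There is one attempt and no reset: what is moved stays moved. The work goes in short steps, Python scripts to look and compute and a shell command to move; the robot and the scene stay as the last step left them, time stands still between calls to the robot, and variables do not carry over. Pictures are saved under pics/ and viewed, and the job is handed in when it is done.

```bash
ls; mkdir -p pics; python3 - <<'E'
from station import r
import cv2
print(r.sense())
for n in ["top","side","wrist"]:
    c=r.read_camera(n); cv2.imwrite(f"pics/{n}0.png",c["frame"][:,:,::-1]); print(n,c["fov_y"],c["cx"],c["cy"],c["world_from_camera"], [k for k in c])
E
```

```text
pics
{'t': 0.0, 'qpos': array([-1.36830014e+00,  1.81497567e-01,  1.60797696e+00, -9.60892683e-06,
        1.35378538e+00, -2.06298070e-01]), 'joint_velocities': array([ 3.86190269e-04, -1.29802377e-03,  3.70402310e-05,  9.78720709e-04,
       -2.02109259e-04,  6.03401592e-04]), 'tau': array([-1.90942483e-03, -4.33875239e+01, -3.41847217e+01,  6.96589658e-02,
        3.86113347e-02, -1.47413407e-04]), 'tool_pos': array([ 228.47239383, -527.09646162,  237.84957759]), 'ee_rot': array([-0.69238473, -0.14411646,  0.69238912, -0.14293753]), 'contact_force': array([-0.2244263 , -0.67765988, -0.46190073]), 'ft_torque': array([0.00073168, 0.01242329, 0.00462047]), 'opening': 0.998672640570205}
top 45.13132019204518 321.5739768184503 233.51511401153857 [[-1.60427547e-02  9.93264245e-01 -1.14755257e-01  4.99710691e+02]
 [-9.99815484e-01 -1.47231119e-02  1.23380314e-02  1.52154452e+01]
 [ 1.05653709e-02  1.14932019e-01  9.93317172e-01  9.81270128e+02]
 [ 0.00000000e+00  0.00000000e+00  0.00000000e+00  1.00000000e+00]] ['frame', 'range_z', 'fov_y', 'cx', 'cy', 'world_from_camera']
side 44.54308106247057 339.8126209140761 236.4035069304963 [[-7.72164444e-01  4.06899760e-01 -4.88051899e-01 -1.59317820e+01]
 [-6.35096986e-01 -4.69618905e-01  6.13277997e-01  7.48365464e+02]
 [ 2.03442712e-02  7.83511754e-01  6.21043832e-01  7.96556746e+02]
 [ 0.00000000e+00  0.00000000e+00  0.00000000e+00  1.00000000e+00]] ['frame', 'range_z', 'fov_y', 'cx', 'cy', 'world_from_camera']
wrist 70.78206114952239 320.4675137075362 236.43832514829282 [[ 3.97065522e-01  8.72948221e-01  2.83373209e-01  3.01750678e+02]
 [-9.17790018e-01  3.77892038e-01  1.21897869e-01 -4.95093094e+02]
 [-6.73951300e-04 -3.08478543e-01  9.51231062e-01  3.84335626e+02]
 [ 0.00000000e+00  0.00000000e+00  0.00000000e+00  1.00000000e+00]] ['frame', 'range_z', 'fov_y', 'cx', 'cy', 'world_from_camera']
```

View pics/top0.png

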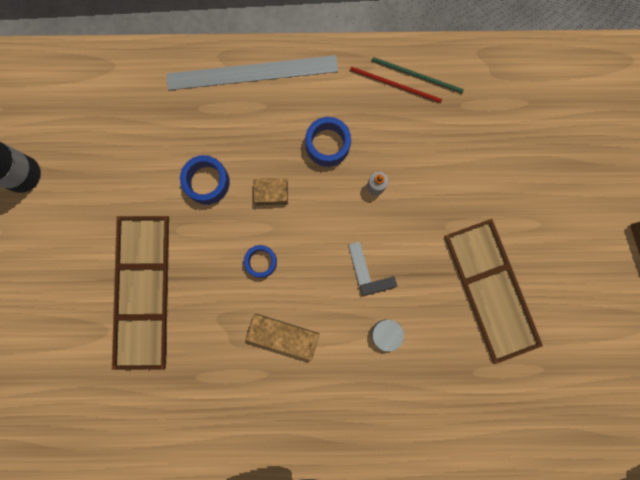

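View pics/side0.png

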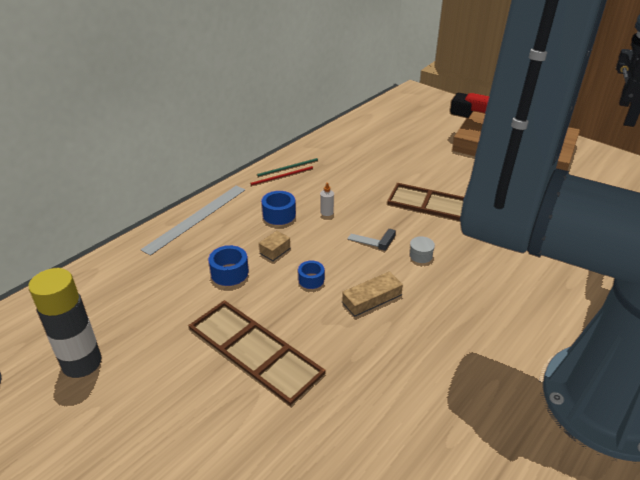

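```bash
python3 - <<'E'
from station import r
for l in ["glue","tape","tin","big_block","small_block","tray3","tray2","square"]:
    for c in ["top","side"]:
        print(l,c,[([round(x) for x in d["extent"]],round(d["score"],2)) for d in r.look_for(c,l)],[([round(x) for x in d["uv"]],round(d["score"],2)) for d in r.tip_of(c,l)])
print(r.sense()["t"])
E
```

```text
glue top [([365, 169, 23, 30], 0.82)] [([369, 187], 0.85)]
glue side [([319, 184, 18, 30], 0.83)] []
tape top [([242, 246, 35, 37], 0.66), ([178, 151, 50, 54], 0.62), ([305, 117, 46, 53], 0.57)] [([208, 177], 0.92), ([258, 263], 0.78), ([271, 198], 0.69), ([324, 144], 0.64)]
tape side [([296, 261, 28, 27], 0.97), ([205, 247, 43, 38], 0.74), ([263, 191, 32, 33], 0.58), ([342, 272, 61, 46], 0.36)] [([281, 212], 0.95), ([308, 281], 0.83), ([230, 274], 0.77)]
tin top [([370, 318, 36, 32], 0.91)] [([385, 332], 0.58)]
tin side [([408, 238, 26, 24], 0.72)] [([417, 253], 0.7)]
big_block top [([247, 314, 70, 50], 0.78)] [([281, 332], 0.63)]
big_block side [([342, 275, 62, 40], 0.73), ([388, 182, 77, 41], 0.4)] [([373, 299], 0.73)]
small_block top [([254, 176, 35, 27], 0.61)] [([271, 191], 0.97)]
small_block side [([259, 232, 33, 30], 0.77)] [([273, 254], 0.77), ([310, 282], 0.15)]
tray3 top [([443, 222, 97, 141], 0.82), ([112, 217, 59, 154], 0.76)] [([491, 292], 0.73), ([141, 290], 0.7)]
tray3 side [([387, 184, 74, 39], 0.89), ([190, 300, 138, 106], 0.88)] [([255, 348], 0.97), ([438, 205], 0.7)]
tray2 top [([443, 222, 97, 141], 0.82), ([112, 217, 59, 154], 0.76)] [([491, 292], 0.73), ([141, 290], 0.7)]
tray2 side [([387, 184, 74, 39], 0.89), ([190, 300, 138, 106], 0.88)] [([255, 348], 0.97), ([438, 205], 0.7)]
square top [([348, 242, 49, 58], 0.62)] [([370, 264], 0.76)]
square side [([347, 229, 50, 25], 0.95)] [([374, 237], 0.96)]
1.75
```

```bash
cat > h.py <<'E'
import numpy as np, cv2
from station import r
def cloud(c):
    d=c["range_z"].astype(float); H,W=d.shape; f=H/2/np.tan(np.radians(c["fov_y"]/2))
    u,v=np.meshgrid(np.arange(W),np.arange(H))
    P=np.stack([(u-c["cx"])/f*d,-(v-c["cy"])/f*d,-d],-1)
    T=np.array(c["world_from_camera"]); P=P@T[:3,:3].T+T[:3,3]; P[d<=0]=np.nan
    return P
def proj(c,p):
    T=np.linalg.inv(np.array(c["world_from_camera"])); q=T[:3,:3]@np.array(p,float)+T[:3,3]
    f=480/2/np.tan(np.radians(c["fov_y"]/2)); return c["cx"]+f*q[0]/-q[2], c["cy"]-f*q[1]/-q[2]
def blobs(c,zlo,zhi=200,minn=30):
    P=cloud(c); m=((P[...,2]>zlo)&(P[...,2]<zhi)).astype(np.uint8)
    n,l,s,ce=cv2.connectedComponentsWithStats(m)
    for i in range(1,n):
        if s[i,4]<minn: continue
        Q=P[l==i]; zt=np.percentile(Q[:,2],95)
        (cx,cy),(w,h),a=cv2.minAreaRect(Q[:,:2].astype(np.float32))
        print(i,"px",ce[i].round(),"n",s[i,4],"xy",round(cx,1),round(cy,1),"mean",Q[:,:2].mean(0).round(1),"wh",round(w,1),round(h,1),"ang",round(a,1),"ztop",round(zt,1))
E
python3 - <<'E'
from h import *
c=r.read_camera("top"); P=cloud(c)
for uv in [(300,220),(60,420),(560,420),(560,100),(60,100)]: print(uv,P[uv[1],uv[0]].round(1))
print("hi"); blobs(c,18)
print("lo"); blobs(c,6)
np.save("top0.npy",P)
E
```

```text
(300, 220) [636.6  39.6   2.1]
(60, 420) [312.1 435.5   4. ]
(560, 420) [ 2.964e+02 -3.867e+02  1.000e-01]
(560, 100) [ 8.441e+02 -4.218e+02 -1.000e-01]
(60, 100) [853.5 455.    3.7]
hi
1 px [328. 140.] n 1096 xy 766.7 -8.9 mean [765.7  -9. ] wh 75.3 75.9 ang 88.8 ztop 46.2
2 px [ 16. 169.] n 1362 xy 715.3 497.3 mean [715.5 490.1] wh 30.3 64.6 ang 66.1 ztop 121.9
3 px [203. 179.] n 1133 xy 703.8 198.8 mean [702.7 197.6] wh 77.4 75.8 ang 45.2 ztop 46.7
4 px [377. 182.] n 363 xy 692.5 -90.4 mean [689.4 -88.4] wh 30.8 31.0 ang 54.0 ztop 73.9
5 px [270. 190.] n 823 xy 684.2 88.8 mean [683.3  88.4] wh 40.5 56.0 ang 2.3 ztop 33.9
6 px [638. 228.] n 57 xy 607.9 -528.3 mean [ 611.7 -527.7] wh 29.2 5.4 ang 6.7 ztop 31.2
7 px [259. 261.] n 452 xy 565.9 106.5 mean [566.  106.4] wh 51.5 52.9 ang 89.8 ztop 33.8
11 px [389. 284.] n 57 xy 525.1 -107.1 mean [ 524.2 -107.3] wh 13.6 22.7 ang 13.1 ztop 20.9
25 px [282. 337.] n 1944 xy 441.8 70.2 mean [442.  70.] wh 112.0 45.1 ang 72.0 ztop 33.5
26 px [388. 335.] n 795 xy 441.8 -101.3 mean [ 441.9 -101. ] wh 50.4 49.9 ang 63.6 ztop 35.3
lo
45 px [418.  
[... 578 characters left out ...]
 mean [682.5  88.1] wh 40.6 56.1 ang 2.6 ztop 33.9
357 px [140. 292.] n 2434 xy 519.8 307.3 mean [519.4 307.9] wh 88.2 254.6 ang 89.6 ztop 14.7
360 px [493. 290.] n 1883 xy 512.3 -283.0 mean [ 513.4 -282. ] wh 228.4 87.8 ang 19.0 ztop 14.2
373 px [636. 232.] n 156 xy 598.1 -530.8 mean [ 605.1 -529.4] wh 49.0 6.0 ang 10.6 ztop 29.3
494 px [260. 261.] n 498 xy 565.8 106.2 mean [565.9 106.1] wh 52.3 52.7 ang 88.0 ztop 33.7
549 px [371. 279.] n 713 xy 547.5 -82.7 mean [534.1 -77.9] wh 72.0 60.1 ang 15.5 ztop 19.8
885 px [282. 337.] n 1967 xy 441.8 70.2 mean [442.2  70. ] wh 112.0 45.1 ang 72.0 ztop 33.5
896 px [387. 335.] n 810 xy 441.8 -101.3 mean [ 442.2 -100.6] wh 50.4 49.9 ang 63.6 ztop 35.3
```

```bash
cat >> h.py <<'E'
from scipy.spatial.transform import Rotation as Ro
def goto(x,y,z,yaw,s=None):
    """rows totals from the measured pose to TCP x,y,z pointing down, jaw (tool y) at yaw deg (mod 180)"""
    s=s or r.sense(); R=Ro.from_quat(s["ee_rot"]); M=R.as_matrix()
    best=None
    for k in (0,180):
        a=np.radians(yaw+k); X=np.array([0,0,-1.]);Y=np.array([np.cos(a),np.sin(a),0]);Z=np.cross(X,Y)
        w=(R.inv()*Ro.from_matrix(np.c_[X,Y,Z])).as_rotvec()
        if best is None or np.linalg.norm(w)<np.linalg.norm(best): best=w
    t=M.T@(np.array([x,y,z])-s["tool_pos"])/10
    print("target",(x,y,z,yaw),"shift cm",t.round(2),"turn",best.round(3),"q6 now",s["qpos"][5].round(2),"jawyaw",np.degrees(np.arctan2(M[1,1],M[0,1])).round(1))
E
python3 - <<'E'
from h import *
c=r.read_camera("top"); s=r.sense()
print(Ro.from_quat(s["ee_rot"]).as_matrix().round(3))
goto(566,106.3,120,90); goto(566,106.3,13,90)
big=cv2.resize(c["frame"][100:300,160:370,::-1],None,fx=3,fy=3,interpolation=cv2.INTER_CUBIC); cv2.imwrite("pics/crop1.png",big[:, :])
for p in [(692.5,-90.4,0),(692.5,-90.4,52),(579.4,-259.9,3),(472.6,-296.7,3)]: print(p,np.round(proj(c,p)))
E
```

```text
[[-0.     0.397 -0.918]
 [-0.    -0.918 -0.397]
 [-1.    -0.     0.   ]]
target (566, 106.3, 120, 90) shift cm [ 11.87 -44.76 -56.16] turn [ 0.409  0.    -0.   ] q6 now -0.21 jawyaw -66.6
target (566, 106.3, 13, 90) shift cm [ 22.57 -44.76 -56.16] turn [ 0.409  0.    -0.   ] q6 now -0.21 jawyaw -66.6
(692.5, -90.4, 0) [375. 187.]
(692.5, -90.4, 52) [378. 181.]
(579.4, -259.9, 3) [476. 251.]
(472.6, -296.7, 3) [501. 314.]
```

View pics/crop1.png

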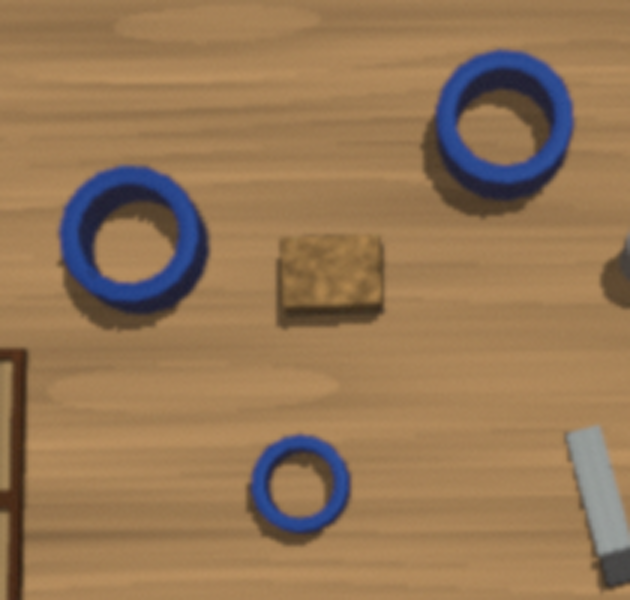

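The tapes in the top picture are at (204,180), (328,141) and (260,262). The last measures about 53 mm across against about 76 mm for the others, so it is the smallest and the one the job needs. The crop confirms it.

```bash
python3 -m creep '[[[2,-4,-5,0.05,0,0,1],[4,-10,-12,0.15,0,0,1],[6,-15,-18,0.25,0,0,1],[8,-19,-24,0.35,0,0,1],[9,-23,-29,0.409,0,0,1],[10,-27,-34,0.409,0,0,1],[11,-31,-39,0.409,0,0,1],[11.5,-35,-44,0.409,0,0,1],[11.87,-39,-49,0.409,0,0,0.8],[11.87,-42.5,-53.5,0.409,0,0,0.8],[11.87,-44.76,-56.16,0.409,0,0,0.8],[11.87,-44.76,-56.16,0.409,0,0,0.8]]]' 15
python3 - <<'E'
from h import *
goto(566,106.3,13,90)
c=r.read_camera("wrist"); cv2.imwrite("pics/w1.png",c["frame"][:,:,::-1]); blobs(c,18)
goto(566,106.3,13,90); print(r.sense()["contact_force"])
E
```

```text
t: 3.35
tool_pos: [566.9, 109.0, 120.0]
ee_rot: [0.707, 0.001, -0.707, 0.001]
contact_force: [-0.1, 0.3, -0.2]
opening: 0.9
target (566, 106.3, 13, 90) shift cm [10.7   0.27  0.09] turn [ 0.002 -0.     0.   ] q6 now 1.55 jawyaw -89.9
1 px [173.  49.] n 6906 xy 693.5 197.7 mean [690.6 197.6] wh 77.3 57.5 ang 89.3 ztop 44.5
2 px [622.  56.] n 1760 xy 689.8 -81.6 mean [689.1 -78.5] wh 31.2 14.7 ang 12.1 ztop 43.9
3 px [354.  65.] n 6182 xy 683.6 87.9 mean [683.5  88.1] wh 40.3 56.1 ang 1.2 ztop 31.6
5 px [325. 240.] n 2397 xy 565.9 105.9 mean [566.6 105.9] wh 53.0 52.9 ang 41.8 ztop 31.2
12 px [320. 335.] n 22242 xy 528.6 108.9 mean [581.2 108.9] wh 145.6 171.6 ang 0.0 ztop 199.5
69 px [539. 301.] n 31 xy 510.9 -70.1 mean [510.9 -70.3] wh 4.6 12.1 ang 17.3 ztop 18.9
188 px [156. 415.] n 2275 xy 569.1 156.4 mean [567.6 156.3] wh 2.4 31.3 ang 88.3 ztop 199.1
189 px [391. 400.] n 1148 xy 427.0 57.6 mean [420.1  47.2] wh 79.8 26.6 ang 72.9 ztop 31.2
190 px [484. 411.] n 1930 xy 569.1 62.2 mean [568.5  62.2] wh 31.2 2.4 ang 2.0 ztop 199.1
target (566, 106.3, 13, 90) shift cm [10.72  0.63  0.26] turn [ 0.003 -0.002  0.002] q6 now 1.56 jawyaw -89.8
[-1.45419674  0.31383135  0.85291696]
```

View pics/w1.png

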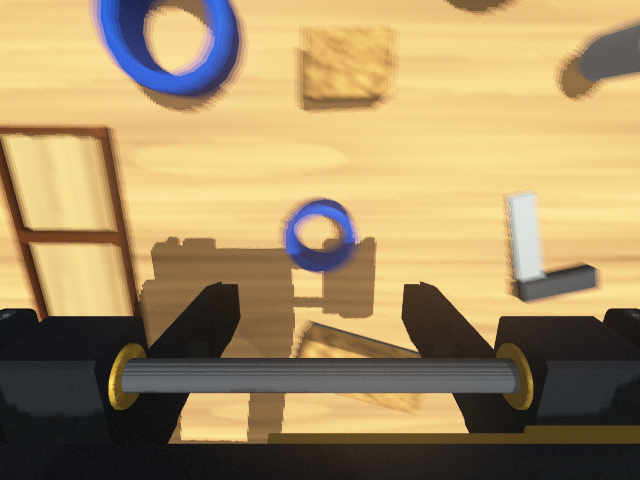

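The wrist view shows the tape ring at (320,235) below the fingers. Its position agrees with the top camera within 0.5 mm, so I go down on it.

```bash
python3 -m creep '[[[3,0,0,0,0,0,0.8],[6,0,0,0,0,0,0.8],[8.5,0,0,0,0,0,0.8],[10,0,0,0,0,0,0.8],[10.7,0,0,0,0,0,0.8],[10.7,0,0,0,0,0,0.8]]]' 15
python3 - <<'E'
from h import *
goto(566,106,13,90)
E
python3 -m creep '[[[0,0,0,0,0,0,0],[0,0,0,0,0,0,-0.4],[0,0,0,0,0,0,-0.4],[0,0,0,0,0,0,-0.4],[0,0,0,0,0,0,-0.4]]]' 15
```

```text
t: 4.15
tool_pos: [566.1, 106.2, 13.1]
ee_rot: [0.707, -0.0, -0.707, -0.0]
contact_force: [-0.1, 0.4, -0.1]
opening: 0.903
target (566, 106, 13, 90) shift cm [0.01 0.02 0.01] turn [-0. -0.  0.] q6 now 1.55 jawyaw -90.0
t: 4.78
tool_pos: [566.5, 106.3, 13.6]
ee_rot: [0.707, -0.0, -0.707, -0.0]
contact_force: [-0.6, -0.8, 5.7]
opening: 0.606
```

```bash
python3 -m creep '[[[-2,0,0,0,0,0,-0.4],[-5,0,0,0,0,0,-0.4],[-7,-1.5,1,0,0,0,-0.4],[-7,-4,3,0,0,0,-0.4],[-7,-8,5.5,0,0,0,-0.4],[-7,-12,8,0,0,0,-0.4],[-7,-16,10.5,0,0,0,-0.4],[-7,-19,12.3,0,0,0,-0.4],[-7,-20.1,13.07,0,0,0,-0.4],[-7,-20.1,13.07,0,0,0,-0.4],[-7,-20.1,13.07,0,0,0,-0.4]]]' 15
python3 - <<'E'
from h import *
goto(435.8,307.3,17,90)
c=r.read_camera("wrist"); cv2.imwrite("pics/w2.png",c["frame"][:,:,::-1]);c=r.read_camera("side"); cv2.imwrite("pics/s2.png",c["frame"][:,:,::-1])
print(r.sense()["opening"]);goto(435.8,307.3,17,90)
E
```

```text
t: 6.15
tool_pos: [436.1, 306.6, 83.3]
ee_rot: [0.707, -0.0, -0.707, -0.0]
contact_force: [0.1, 0.1, -1.4]
opening: 0.608
target (435.8, 307.3, 17, 90) shift cm [ 6.63 -0.07  0.03] turn [-0.001 -0.    -0.   ] q6 now 1.96 jawyaw -90.1
0.6120809578973142
target (435.8, 307.3, 17, 90) shift cm [ 6.61 -0.09  0.03] turn [-0.002 -0.    -0.   ] q6 now 1.96 jawyaw -90.1
```

View pics/w2.png

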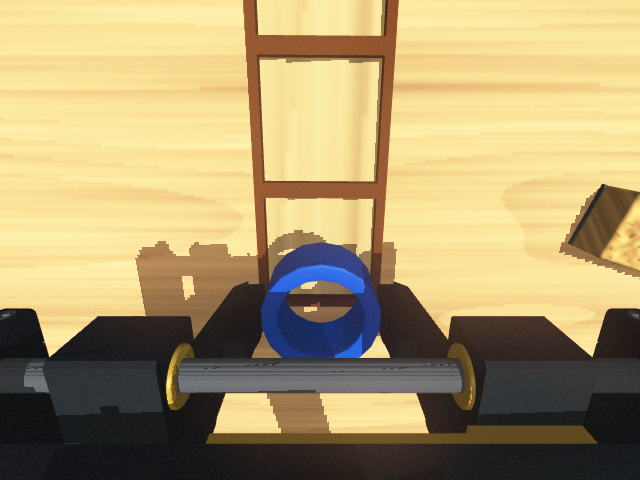

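View pics/s2.png

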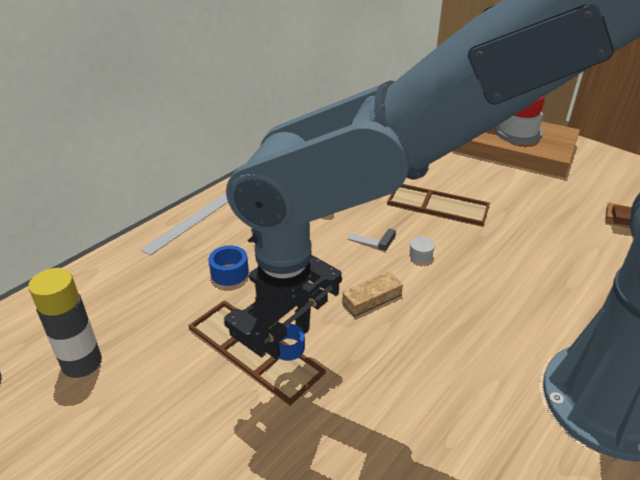

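The wrist picture shows the ring held level at (320,300), over the near compartment. I lower it and release.

```bash
python3 -m creep '[[[3,-0.09,0,0,0,0,-0.4],[5,-0.09,0,0,0,0,-0.4],[6.2,-0.09,0,0,0,0,-0.4],[6.6,-0.09,0,0,0,0,-0.4],[6.6,-0.09,0,0,0,0,-0.4],[6.6,-0.09,0,0,0,0,0.7],[6.6,-0.09,0,0,0,0,0.7],[6.6,-0.09,0,0,0,0,0.7],[5,-0.09,0,0,0,0,0.7],[1,-0.09,0,0,0,0,0.7],[-3,-0.09,0,0,0,0,0.7],[-3,-0.09,0,0,0,0,0.7]]]' 15
python3 - <<'E'
from h import *
c=r.read_camera("wrist"); cv2.imwrite("pics/w3.png",c["frame"][:,:,::-1]); blobs(c,22)
goto(684,88.4,110,90)
E
```

```text
t: 7.75
tool_pos: [438.1, 309.5, 117.7]
ee_rot: [0.71, 0.001, -0.704, -0.001]
contact_force: [0.6, 0.8, -0.5]
opening: 0.85
1 px [607. 226.] n 4382 xy 448.6 94.2 mean [450.1 103.8] wh 63.4 45.3 ang 72.4 ztop 31.5
2 px [323. 245.] n 2432 xy 435.6 308.6 mean [436.3 308.5] wh 53.1 52.7 ang 42.0 ztop 34.2
3 px [320. 354.] n 33987 xy 448.1 309.7 mean [456.9 309.8] wh 48.2 171.0 ang 0.0 ztop 199.7
49 px [  7. 423.] n 282 xy 448.1 387.3 mean [447.3 387.3] wh 3.1 16.1 ang 88.7 ztop 199.9
51 px [636. 418.] n 153 xy 449.9 231.5 mean [449.  231.9] wh 8.3 2.9 ang 8.0 ztop 199.7
target (684, 88.4, 110, 90) shift cm [  0.63  22.05 -24.73] turn [-0.    -0.004  0.002] q6 now 1.96 jawyaw -90.0
```

View pics/w3.png

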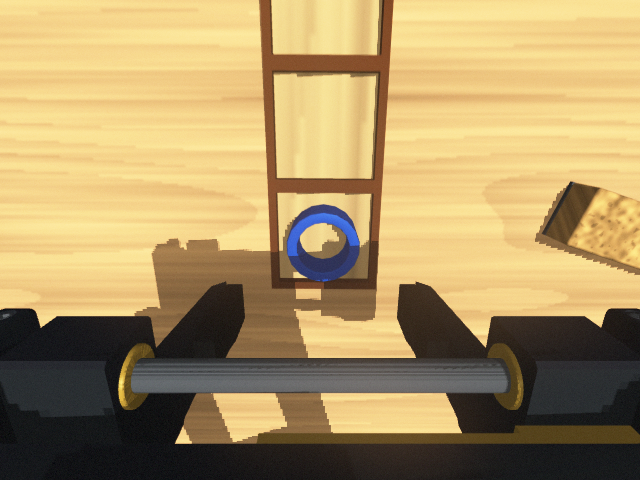

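The tape lies flat in the near compartment at (323,243), top at 34 mm. The small block is next.

```bash
python3 -m creep '[[[0,2,-2,0,0,0,0.9],[0,5,-6,0,0,0,0.9],[0,9,-10,0,0,0,0.9],[0,13,-14.5,0,0,0,0.9],[0,17,-19,0,0,0,0.9],[0.3,20,-22.5,0,0,0,0.9],[0.3,21.9,-24.8,0,0,0,0.9],[0.3,21.9,-24.8,-0.03,0,0,0.9],[0.3,21.9,-24.8,-0.03,0,0,0.9],[0.3,21.9,-24.8,-0.03,0,0,0.9]]]' 15
python3 - <<'E'
from h import *
c=r.read_camera("wrist"); cv2.imwrite("pics/w4.png",c["frame"][:,:,::-1]); blobs(c,18,60)
goto(684,88.4,13,91.5)
E
```

```text
t: 9.05
tool_pos: [682.1, 90.4, 109.6]
ee_rot: [-0.707, -0.011, 0.707, -0.011]
contact_force: [0.2, 0.5, -0.6]
opening: 0.948
1 px [491. 119.] n 10086 xy 766.4 -9.6 mean [768.7 -10.3] wh 76.7 77.0 ang 52.8 ztop 44.5
2 px [160. 210.] n 8328 xy 703.8 197.4 mean [705.6 197.6] wh 76.3 77.0 ang 58.0 ztop 44.3
3 px [324. 240.] n 4430 xy 683.9 88.1 mean [685.9  88.2] wh 40.1 56.1 ang 1.4 ztop 31.3
4 px [583. 241.] n 3011 xy 693.1 -88.7 mean [695.8 -82. ] wh 28.5 32.0 ang 66.8 ztop 58.6
target (684, 88.4, 13, 91.5) shift cm [ 9.69  0.2  -0.17] turn [0.005 0.001 0.   ] q6 now 1.5 jawyaw -88.2
```

View pics/w4.png

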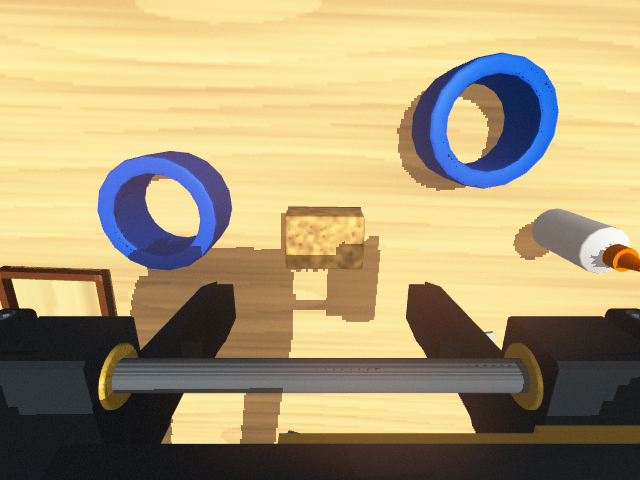

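The block is centred at (325,238) between the fingers, and both big rolls are clear of them.

```bash
python3 -m creep '[[[3,0.1,0,0,0,0,0.8],[6,0.1,0,0,0,0,0.8],[6,0.1,0,0,0,0,0.8]]]' 15
python3 - <<'E'
from h import *
goto(684,88.2,13,91.4)
E
```

```text
t: 9.48
tool_pos: [680.5, 89.1, 47.3]
ee_rot: [-0.705, -0.011, 0.709, -0.011]
contact_force: [-0.8, -1.0, -0.1]
opening: 0.897
target (684, 88.2, 13, 91.4) shift cm [ 3.43  0.1  -0.37] turn [0.006 0.006 0.   ] q6 now 1.5 jawyaw -88.2
```

```bash
python3 -m creep '[[[2,0.05,-0.2,0,0,0,0.8],[3,0.05,-0.2,0,0,0,0.8],[3.6,0.05,-0.2,0,0,0,0.8],[3.6,0.05,-0.2,0,0,0,0.8],[3.6,0.05,-0.2,0,0,0,0.8]]]' 15
python3 - <<'E'
from h import *
goto(684,88.2,13,91.4)
E
```

```text
t: 10.1
tool_pos: [685.7, 87.7, 14.5]
ee_rot: [0.707, 0.01, -0.707, 0.011]
contact_force: [-0.0, 0.2, -0.4]
opening: 0.899
target (684, 88.2, 13, 91.4) shift cm [ 0.15 -0.05  0.17] turn [ 0.005 -0.001 -0.   ] q6 now 1.5 jawyaw -88.3
```

```bash
python3 -m creep '[[[0.1,-0.05,0.15,0,0,0,0.4],[0.1,-0.05,0.15,0,0,0,-0.4],[0.1,-0.05,0.15,0,0,0,-0.4],[0.1,-0.05,0.15,0,0,0,-0.4],[0.1,-0.05,0.15,0,0,0,-0.4],[0.1,-0.05,0.15,0,0,0,-0.4]]]' 15
python3 - <<'E'
from h import *
goto(604,307.3,83,90)
E
```

```text
t: 10.85
tool_pos: [683.9, 88.2, 13.2]
ee_rot: [0.707, 0.011, -0.707, 0.011]
contact_force: [-2.2, 0.0, 2.0]
opening: 0.633
target (604, 307.3, 83, 90) shift cm [ -6.98 -22.13   7.33] turn [ 0.03 -0.    0.  ] q6 now 1.5 jawyaw -88.3
```

```bash
python3 -m creep '[[[-2,0,0,0,0,0,-0.4],[-5,0,0,0,0,0,-0.4],[-7.5,-1,1,0,0,0,-0.4],[-7.5,-4,2.5,0.03,0,0,-0.4],[-7.5,-8,4,0.03,0,0,-0.4],[-7.5,-12,5.5,0.03,0,0,-0.4],[-7.5,-16,7,0.03,0,0,-0.4],[-7.5,-20,7.33,0.03,0,0,-0.4],[-7,-22.13,7.33,0.03,0,0,-0.4],[-7,-22.13,7.33,0.03,0,0,-0.4],[-7,-22.13,7.33,0.03,0,0,-0.4],[-7,-22.13,7.33,0.03,0,0,-0.4]]]' 15
python3 - <<'E'
from h import *
c=r.read_camera("wrist"); cv2.imwrite("pics/w5.png",c["frame"][:,:,::-1])
goto(604,307.3,16.5,90)
E
```

```text
t: 12.35
tool_pos: [604.5, 305.7, 83.0]
ee_rot: [-0.707, 0.001, 0.707, 0.001]
contact_force: [0.4, -0.7, -0.5]
opening: 0.638
target (604, 307.3, 16.5, 90) shift cm [ 6.66 -0.15  0.05] turn [-0.002  0.    -0.   ] q6 now 1.87 jawyaw -90.1
```

View pics/w5.png

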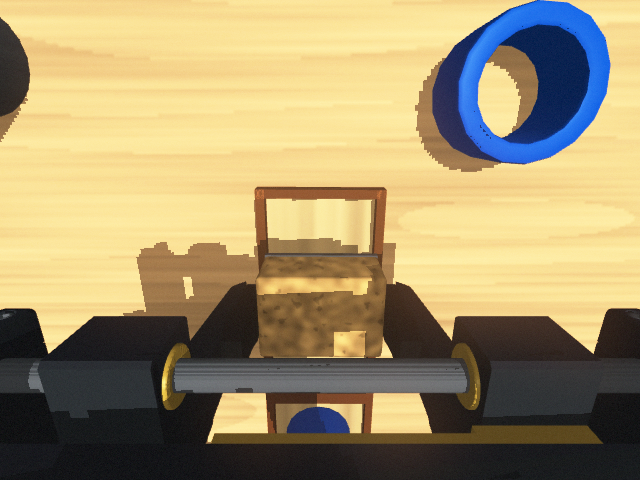

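The block is held level at (320,305), over the far compartment.

```bash
python3 -m creep '[[[3,-0.1,0,0,0,0,-0.4],[5,-0.1,0,0,0,0,-0.4],[6.2,-0.1,0,0,0,0,-0.4],[6.6,-0.1,0,0,0,0,-0.4],[6.6,-0.1,0,0,0,0,-0.4],[6.6,-0.1,0,0,0,0,0.8],[6.6,-0.1,0,0,0,0,0.8],[6.6,-0.1,0,0,0,0,0.8],[5,-0.1,0,0,0,0,0.8],[1,-0.1,0,0,0,0,0.8],[-3,-0.1,0,0,0,0,0.8],[-3,-0.1,0,0,0,0,0.8]]]' 15
python3 - <<'E'
from h import *
c=r.read_camera("wrist"); cv2.imwrite("pics/w6.png",c["frame"][:,:,::-1]); blobs(c,22,60)
goto(692,-89.5,120,90)
E
```

```text
t: 13.9
tool_pos: [607.1, 309.3, 119.0]
ee_rot: [0.71, 0.001, -0.704, -0.001]
contact_force: [-0.1, 0.1, 0.1]
opening: 0.9
1 px [27. 74.] n 4699 xy 718.4 497.6 mean [718.  487.9] wh 32.3 65.8 ang 76.2 ztop 57.8
2 px [501.  96.] n 9446 xy 703.0 198.5 mean [705.4 198. ] wh 76.8 76.8 ang 76.7 ztop 44.6
4 px [322. 244.] n 4147 xy 604.7 308.6 mean [606.5 308.6] wh 56.0 40.1 ang 89.6 ztop 34.3
5 px [322. 412.] n 1261 xy 441.3 308.7 mean [449.9 308.8] wh 43.8 53.2 ang 0.8 ztop 33.9
target (692, -89.5, 120, 90) shift cm [-0.38 39.83 -8.65] turn [-0.    -0.005  0.002] q6 now 1.87 jawyaw -90.0
```

View pics/w6.png

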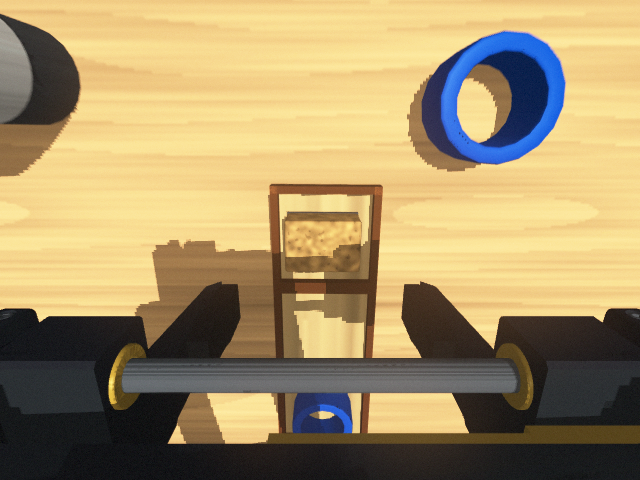

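The small block sits in the far compartment at (322,240), top at 34 mm, and the tape at (322,410) has not moved. The glue is next.

```bash
python3 -m creep '[[[-0.5,3,-1,0,0,0,0.5],[-1,8,-2,0,0,0,0.5],[-1,13,-3,0,0,0,0.5],[-1,18,-4,0,0,0,0.5],[-1,23,-5,0,0,0,0.5],[-1,28,-6,0,0,0,0.5],[-1,33,-7.5,0,0,0,0.5],[-1,37,-8.5,0,0,0,0.5],[-1,39.7,-8.8,0,0,0,0.5],[-1,39.7,-8.8,0,0,0,0.5],[-1,39.7,-8.8,0,0,0,0.5],[-1,39.7,-8.8,0,0,0,0.5]]]' 15
python3 - <<'E'
from h import *
c=r.read_camera("wrist"); cv2.imwrite("pics/w7.png",c["frame"][:,:,::-1]); blobs(c,18,55); blobs(c,18,90)
goto(692,-89.5,22,90)
E
```

```text
t: 15.45
tool_pos: [691.6, -86.9, 122.9]
ee_rot: [-0.707, -0.001, 0.707, -0.0]
contact_force: [-0.2, 0.6, -0.0]
opening: 0.751
1 px [201. 130.] n 7769 xy 766.8 -10.5 mean [768.7  -9. ] wh 76.7 76.4 ang 2.9 ztop 44.5
2 px [326. 234.] n 948 xy 692.6 -91.2 mean [700.6 -90.8] wh 31.0 31.7 ang 67.5 ztop 54.7
3 px [  1. 231.] n 68 xy 694.3 160.8 mean [694.5 160.7] wh 2.6 20.4 ang 76.6 ztop 20.5
1 px [201. 130.] n 7769 xy 766.8 -10.5 mean [768.7  -9. ] wh 76.7 76.4 ang 2.9 ztop 44.5
2 px [327. 243.] n 2029 xy 692.6 -91.2 mean [697.8 -90.9] wh 31.0 31.7 ang 67.5 ztop 75.5
3 px [  1. 231.] n 68 xy 694.3 160.8 mean [694.5 160.7] wh 2.6 20.4 ang 76.6 ztop 20.5
target (692, -89.5, 22, 90) shift cm [10.1   0.25 -0.03] turn [0.002 0.    0.   ] q6 now 1.27 jawyaw -89.9
```

View pics/w7.png

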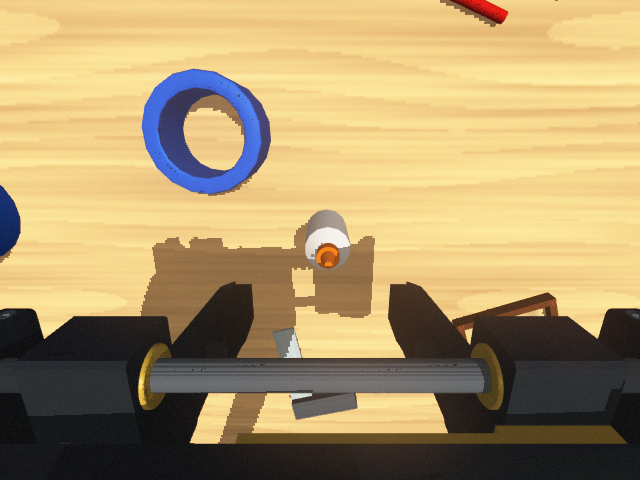

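The glue bottle, nozzle at (328,255), stands centred between the fingers.

```bash
python3 -m creep '[[[0,0.2,0,0,0,0,0.5],[3,0.2,0,0,0,0,0.5],[3,0.2,0,0,0,0,0.5]]]' 12
python3 - <<'E'
from h import *
goto(692.5,-91,22,90)
E
```

```text
t: 15.88
tool_pos: [689.9, -89.9, 90.4]
ee_rot: [-0.705, -0.001, 0.709, 0.0]
contact_force: [-0.2, -0.7, -0.5]
opening: 0.751
target (692.5, -91, 22, 90) shift cm [ 6.84  0.12 -0.3 ] turn [0.    0.005 0.002] q6 now 1.27 jawyaw -90.0
```

```bash
python3 -m creep '[[[2,0.1,-0.1,0,0,0,0.5],[4,0.1,-0.1,0,0,0,0.5],[6,0.1,-0.1,0,0,0,0.5],[6.8,0.1,-0.1,0,0,0,0.5],[7,0.1,-0.1,0,0,0,0.5],[7,0.1,-0.1,0,0,0,0.5],[7,0.1,-0.1,0,0,0,0.5]]]' 12
python3 - <<'E'
from h import *
goto(692.5,-91,22,90)
E
```

```text
t: 16.75
tool_pos: [693.5, -92.0, 24.0]
ee_rot: [0.708, -0.0, -0.707, 0.0]
contact_force: [0.2, -0.1, 1.2]
opening: 0.746
target (692.5, -91, 22, 90) shift cm [ 0.2 -0.1  0.1] turn [-0.    -0.002 -0.   ] q6 now 1.27 jawyaw -90.0
```

```bash
python3 -m creep '[[[0.1,-0.1,0.1,0,0,0,0.2],[0.1,-0.1,0.1,0,0,0,-0.1],[0.1,-0.1,0.1,0,0,0,-0.3],[0.1,-0.1,0.1,0,0,0,-0.8],[0.1,-0.1,0.1,0,0,0,-0.8],[0.1,-0.1,0.1,0,0,0,-0.8],[0.1,-0.1,0.1,0,0,0,-0.8],[0.1,-0.1,0.1,0,0,0,-0.8]]]' 12
python3 - <<'E'
from h import *
goto(519.8,307.8,100,90)
E
```

```text
t: 17.75
tool_pos: [691.9, -90.8, 22.1]
ee_rot: [0.707, -0.0, -0.707, -0.0]
contact_force: [0.3, 0.0, 0.2]
opening: 0.353
target (519.8, 307.8, 100, 90) shift cm [ -7.79 -39.86  17.22] turn [-0. -0. -0.] q6 now 1.27 jawyaw -90.0
```

```bash
python3 -m creep '[[[-2,0,0,0,0,0,-0.8],[-5,0,0,0,0,0,-0.8],[-7.8,-1,0.5,0,0,0,-0.8],[-7.8,-4,2,0,0,0,-0.8],[-7.8,-8,4,0,0,0,-0.8],[-7.8,-13,6,0,0,0,-0.8],[-7.8,-18,8,0,0,0,-0.8],[-7.8,-23,10,0,0,0,-0.8],[-7.8,-28,12,0,0,0,-0.8],[-7.8,-33,14.5,0,0,0,-0.8],[-7.8,-37,16.3,0,0,0,-0.8],[-7.8,-39.8,17.22,0,0,0,-0.8]]]' 12
python3 -m creep '[[[0,0,0,0,0,0,-0.8],[0,0,0,0,0,0,-0.8],[0,0,0,0,0,0,-0.8]]]'
python3 - <<'E'
from h import *
c=r.read_camera("wrist"); cv2.imwrite("pics/w8.png",c["frame"][:,:,::-1])
goto(519.8,307.8,25.5,90)
E
```

```text
t: 19.25
tool_pos: [518.9, 309.4, 101.6]
ee_rot: [0.708, 0.001, -0.707, 0.0]
contact_force: [0.3, -0.2, -0.4]
opening: 0.352
t: 19.62
tool_pos: [520.4, 306.2, 100.4]
ee_rot: [0.707, -0.001, -0.707, -0.001]
contact_force: [0.1, 0.6, -0.2]
opening: 0.357
target (519.8, 307.8, 25.5, 90) shift cm [ 7.47 -0.16  0.06] turn [-0.002 -0.    -0.   ] q6 now 1.91 jawyaw -90.1
```

View pics/w8.png

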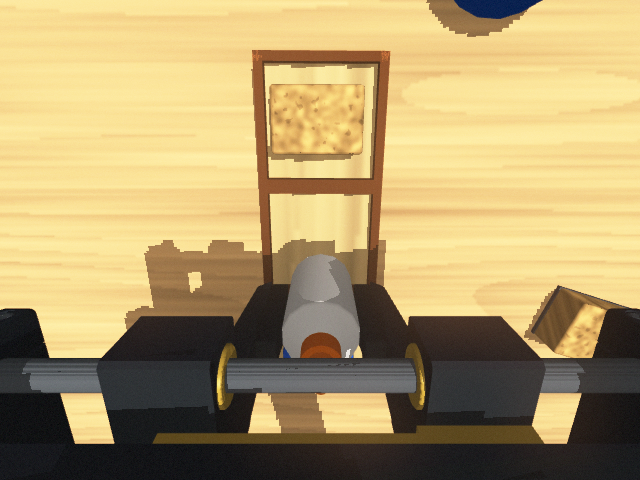

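The glue is held upright at (320,300), over the middle compartment. I lower it gently.

```bash
python3 -m creep '[[[2.5,-0.1,0,0,0,0,-0.8],[5,-0.1,0,0,0,0,-0.8],[6.5,-0.1,0,0,0,0,-0.8],[7.1,-0.1,0,0,0,0,-0.8],[7.4,-0.1,0,0,0,0,-0.8],[7.45,-0.1,0,0,0,0,-0.8],[7.45,-0.1,0,0,0,0,-0.8],[7.45,-0.1,0,0,0,0,-0.1],[7.45,-0.1,0,0,0,0,0.3],[7.45,-0.1,0,0,0,0,0.6],[7.45,-0.1,0,0,0,0,0.6],[7.45,-0.1,0,0,0,0,0.6]]]' 12
python3 -m creep '[[[-1,0,0,0,0,0,0.6],[-4,0,0,0,0,0,0.6],[-8,0,0,0,0,0,0.6],[-12,0,0,0,0,0,0.6],[-12,0,0,0,0,0,0.6],[-12,0,0,0,0,0,0.6]]]' 12
python3 - <<'E'
from h import *
c=r.read_camera("wrist"); cv2.imwrite("pics/w9.png",c["frame"][:,:,::-1]); blobs(c,22,55)
goto(441.8,70.2,140,-18)
E
```

```text
t: 21.18
tool_pos: [519.7, 308.2, 25.5]
ee_rot: [-0.707, 0.0, 0.707, 0.0]
contact_force: [0.6, -0.5, -0.5]
opening: 0.803
t: 21.92
tool_pos: [519.4, 308.2, 145.4]
ee_rot: [-0.707, 0.0, 0.707, 0.0]
contact_force: [-0.3, -0.3, 0.2]
opening: 0.797
1 px [482.  11.] n 1979 xy 671.6 200.7 mean [670.4 203.6] wh 60.1 13.9 ang 85.5 ztop 44.6
3 px [320. 119.] n 4439 xy 604.2 308.5 mean [604.8 308.5] wh 56.2 40.2 ang 90.0 ztop 34.6
4 px [320. 217.] n 397 xy 530.3 308.5 mean [533.3 308.5] wh 31.0 12.7 ang 89.7 ztop 54.1
9 px [572. 301.] n 3275 xy 443.9 76.7 mean [454.9  89.8] wh 99.3 43.7 ang 72.4 ztop 31.4
10 px [320. 320.] n 1840 xy 435.7 308.6 mean [437.3 308.4] wh 53.0 53.4 ang 88.1 ztop 34.0
target (441.8, 70.2, 140, -18) shift cm [ 0.48 23.78  7.71] turn [-1.257e+00  2.000e-03  1.000e-03] q6 now 1.91 jawyaw -90.0
```

View pics/w9.png

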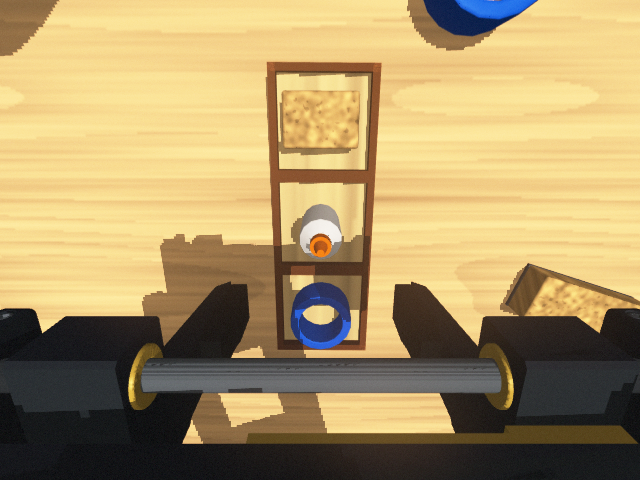

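All three gluing items stand right: block (320,119), glue (320,240), tape (320,316). Next is the big block.

```bash
python3 -m creep '[[[0.5,2,0.5,-0.1,0,0,0.7],[0.5,5,1.5,-0.25,0,0,0.7],[0.5,9,3,-0.42,0,0,0.7],[0.5,13,4.5,-0.6,0,0,0.7],[0.5,17,6,-0.78,0,0,0.7],[1.5,20.5,7,-0.95,0,0,0.7],[2.5,23.2,7.7,-1.1,0,0,0.7],[3,23.78,7.71,-1.2,0,0,0.7],[3,23.78,7.71,-1.257,0,0,0.7],[3,23.78,7.71,-1.257,0,0,0.7],[3,23.78,7.71,-1.257,0,0,0.7]]]' 15
python3 - <<'E'
from h import *
c=r.read_camera("wrist"); cv2.imwrite("pics/w10.png",c["frame"][:,:,::-1]); blobs(c,18,55)
goto(441.8,70.2,13,-18)
E
```

```text
t: 23.35
tool_pos: [442.1, 70.6, 114.9]
ee_rot: [-0.572, -0.416, 0.573, -0.415]
contact_force: [-0.3, 0.4, 0.5]
opening: 0.848
1 px [320. 237.] n 9069 xy 440.6 69.8 mean [442.1  74.2] wh 111.7 45.1 ang 72.0 ztop 31.4
2 px [380. 413.] n 2135 xy 442.8 -94.7 mean [442.2 -92.9] wh 37.8 51.1 ang 71.0 ztop 33.4
target (441.8, 70.2, 13, -18) shift cm [10.21 -0.02  0.05] turn [-0.     0.     0.001] q6 now 0.21 jawyaw -18.0
```

View pics/w10.png

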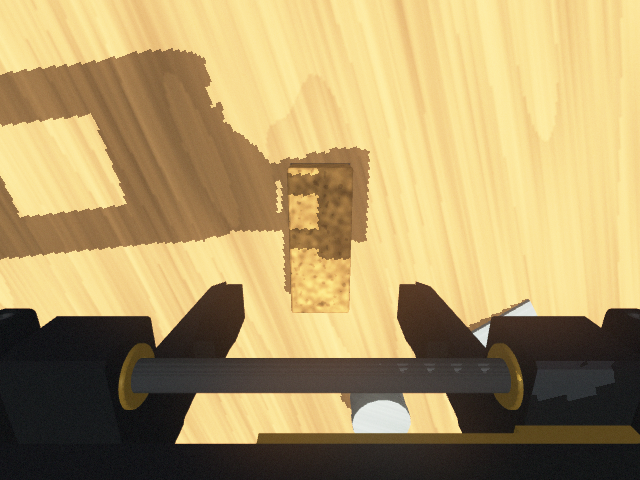

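The block, at (320,238), lies square between the fingers.

```bash
python3 -m creep '[[[3,0,0,0,0,0,0.7],[6,0,0,0,0,0,0.7],[8.5,0,0,0,0,0,0.7],[9.8,0,0,0,0,0,0.7],[10.2,0,0,0,0,0,0.7],[10.2,0,0,0,0,0,0.7],[10.2,0,0,0,0,0,0.2],[10.2,0,0,0,0,0,-0.5],[10.2,0,0,0,0,0,-0.5],[10.2,0,0,0,0,0,-0.5],[10.2,0,0,0,0,0,-0.5],[10.2,0,0,0,0,0,-0.5]]]' 20
python3 - <<'E'
from h import *
print(r.sense()["opening"])
goto(472.6,-296.7,90,-71)
E
```

```text
t: 24.9
tool_pos: [442.8, 70.5, 13.8]
ee_rot: [0.572, 0.416, -0.572, 0.416]
contact_force: [-1.9, 0.5, 4.9]
opening: 0.509
0.5090917423765693
target (472.6, -296.7, 90, -71) shift cm [-7.61 14.17 34.  ] turn [ 0.925 -0.    -0.   ] q6 now 0.21 jawyaw -18.0
```

```bash
python3 -m creep '[[[-2,0,0,0,0,0,-0.5],[-5,0,0,0,0,0,-0.5],[-7.6,0.5,1,0,0,0,-0.5],[-7.6,2,4.5,0.1,0,0,-0.5],[-7.6,4,9,0.25,0,0,-0.5],[-7.6,6,14,0.4,0,0,-0.5],[-7.6,8,19,0.55,0,0,-0.5],[-7.6,10,24,0.7,0,0,-0.5],[-7.6,12,29,0.82,0,0,-0.5],[-7.6,13.5,32.5,0.9,0,0,-0.5],[-7.6,14.17,34,0.925,0,0,-0.5],[-7.6,14.17,34,0.925,0,0,-0.5]]]' 20
python3 -m creep '[[[0,0,0,0,0,0,-0.5],[0,0,0,0,0,0,-0.5]]]'
python3 - <<'E'
from h import *
c=r.read_camera("wrist"); cv2.imwrite("pics/w11.png",c["frame"][:,:,::-1])
goto(472.6,-296.7,17,-71)
c=r.read_camera("top"); cv2.imwrite("pics/t11.png",c["frame"][:,:,::-1])
E
```

```text
t: 26.4
tool_pos: [472.1, -296.7, 89.1]
ee_rot: [-0.697, -0.117, 0.698, -0.116]
contact_force: [-0.1, 0.8, -0.7]
opening: 0.51
t: 26.65
tool_pos: [472.4, -295.1, 89.4]
ee_rot: [-0.697, -0.118, 0.697, -0.117]
contact_force: [0.4, -0.0, -0.8]
opening: 0.51
target (472.6, -296.7, 17, -71) shift cm [7.25 0.14 0.03] turn [0.002 0.    0.   ] q6 now 0.47 jawyaw -70.9
```

View pics/w11.png

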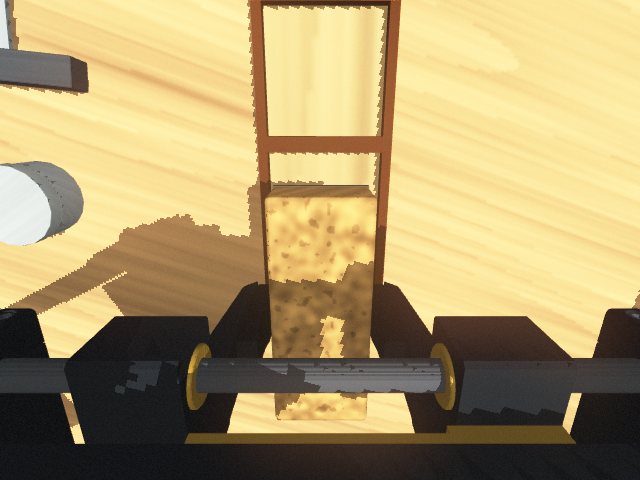

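```bash
python3 - <<'E'
from h import *
c=r.read_camera("wrist"); P=cloud(c); 
a=np.radians(19); ex=np.array([np.cos(a),np.sin(a)]); ey=np.array([-np.sin(a),np.cos(a)])
o=np.array([512.3,-283.0])
L=(P[...,:2]-o)@np.stack([ex,ey],1)
for col in (290,320,350):
    z=P[:180,col,2]; x=L[:180,col,0]; m=(z>7)&(z<20); print(col,x[m].max().round(1) if m.any() else None, sorted(x[m].round(0))[::3])
for row in (30,80,120):
    z=P[row,:,2]; y=L[row,:,1]; m=(z>7)&(z<14)&(np.abs(y)<60); print(row,np.sort(y[m]).round(0)[[0,-1]])
# block top extents
m=(P[...,2]>95)&(P[...,2]<110)
m[:170]=0; Q=L[m]; print("block x max",np.percentile(Q[:,0],99.5), "z",np.median(P[...,2][m]), "y",np.percentile(Q[:,1],[1,99]))
E
```

```text
290 107.2 [np.float64(23.0), np.float64(25.0), np.float64(27.0), np.float64(29.0), np.float64(31.0), np.float64(33.0), np.float64(107.0)]
320 107.1 [np.float64(23.0), np.float64(25.0), np.float64(27.0), np.float64(28.0), np.float64(30.0), np.float64(32.0), np.float64(107.0)]
350 106.9 [np.float64(23.0), np.float64(25.0), np.float64(26.0), np.float64(28.0), np.float64(30.0), np.float64(32.0), np.float64(107.0)]
30 [-43.  42.]
80 [-43.  43.]
120 [-43.  42.]
block x max 12.371675915424822 z 106.02766534124473 y [-29.21391882  32.1437296 ]
```

The divider measures 23–33 mm in the tray frame against 24–34 nominal. The block's front end at 12.4 leaves about 10 mm at each end, so I lower it.

```bash
python3 -m creep '[[[3,0.1,0,0,0,0,-0.5],[5,0.1,0,0,0,0,-0.5],[6.5,0.1,0,0,0,0,-0.5],[7.1,0.1,0,0,0,0,-0.5],[7.2,0.1,0,0,0,0,-0.5],[7.2,0.1,0,0,0,0,-0.5],[7.2,0.1,0,0,0,0,0.6],[7.2,0.1,0,0,0,0,0.6],[7.2,0.1,0,0,0,0,0.6],[4,0.1,0,0,0,0,0.6],[0,0.1,0,0,0,0,0.6],[-3,0.1,0,0,0,0,0.6]]]' 20
python3 -m creep '[[[0,0,0,0,0,0,0.6],[0,0,0,0,0,0,0.6]]]'
python3 - <<'E'
from h import *
c=r.read_camera("wrist"); cv2.imwrite("pics/w12.png",c["frame"][:,:,::-1]); blobs(c,22,60)
goto(442,-101.3,110,-90); goto(442,-101.3,110,90)
E
```

```text
t: 28.3
tool_pos: [473.0, -297.9, 121.2]
ee_rot: [0.698, 0.116, -0.697, 0.117]
contact_force: [0.1, 0.5, 0.8]
opening: 0.798
t: 28.55
tool_pos: [472.2, -297.2, 118.6]
ee_rot: [-0.697, -0.117, 0.698, -0.116]
contact_force: [0.7, -0.3, -0.8]
opening: 0.798
1 px [ 46. 194.] n 4712 xy 441.1 -102.6 mean [ 442.9 -104.5] wh 51.0 51.4 ang 62.8 ztop 33.3
2 px [322. 236.] n 9026 xy 471.4 -298.3 mean [ 475.8 -296.8] wh 111.9 45.1 ang 19.0 ztop 34.4
4 px [637. 304.] n 42 xy 503.1 -555.5 mean [ 502.5 -555.7] wh 9.9 2.5 ang 21.3 ztop 24.9
target (442, -101.3, 110, -90) shift cm [  0.84 -19.47  -3.54] turn [0.332 0.001 0.002] q6 now 0.46 jawyaw -71.0
target (442, -101.3, 110, 90) shift cm [  0.84 -19.47  -3.54] turn [0.332 0.001 0.002] q6 now 0.46 jawyaw -71.0
```

View pics/w12.png

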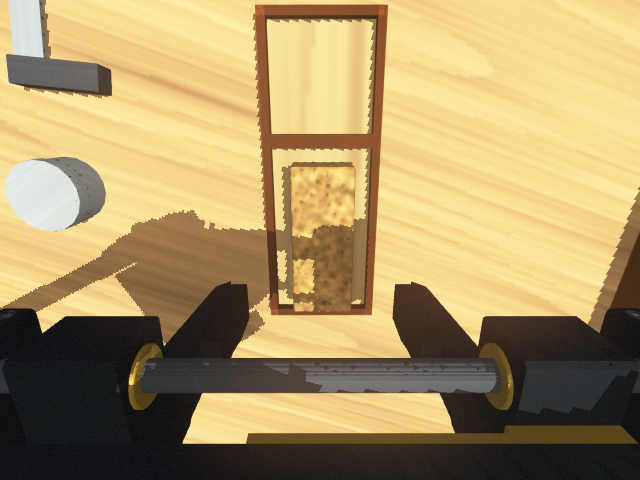

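The big block lies flat in the long compartment at (322,237), top at 34 mm. I go to the tin, at (45,193), keeping the jaw direction.

```bash
python3 -m creep '[[[0.5,-2,-0.5,0,0,0,0.6],[0.8,-6,-1,0,0,0,0.6],[0.8,-10,-1.8,0,0,0,0.6],[0.8,-14,-2.5,0,0,0,0.6],[0.8,-17.5,-3.2,0,0,0,0.6],[0.8,-19.47,-3.54,0,0,0,0.6],[0.8,-19.47,-3.54,0,0,0,0.6],[0.8,-19.47,-3.54,0,0,0,0.6],[0.8,-19.47,-3.54,0,0,0,0.6]]]' 20
python3 - <<'E'
from h import *
c=r.read_camera("wrist"); cv2.imwrite("pics/w13.png",c["frame"][:,:,::-1]); blobs(c,14,60)
goto(441.3,-102,13,-71)
E
```

```text
t: 29.72
tool_pos: [443.0, -103.0, 111.6]
ee_rot: [0.698, 0.116, -0.697, 0.116]
contact_force: [-0.9, -0.5, -0.3]
opening: 0.798
1 px [340. 129.] n 2431 xy 521.7 -90.4 mean [521.8 -90.1] wh 18.2 60.1 ang 13.5 ztop 18.4
3 px [319. 245.] n 4024 xy 440.9 -102.1 mean [ 442.8 -101.4] wh 51.2 50.4 ang 57.7 ztop 33.4
4 px [581. 265.] n 8347 xy 481.4 -294.3 mean [ 488.5 -287. ] wh 90.8 46.9 ang 19.0 ztop 34.4
target (441.3, -102, 13, -71) shift cm [ 9.85 -0.15  0.13] turn [-0.001 -0.    -0.   ] q6 now 0.75 jawyaw -71.1
```

View pics/w13.png

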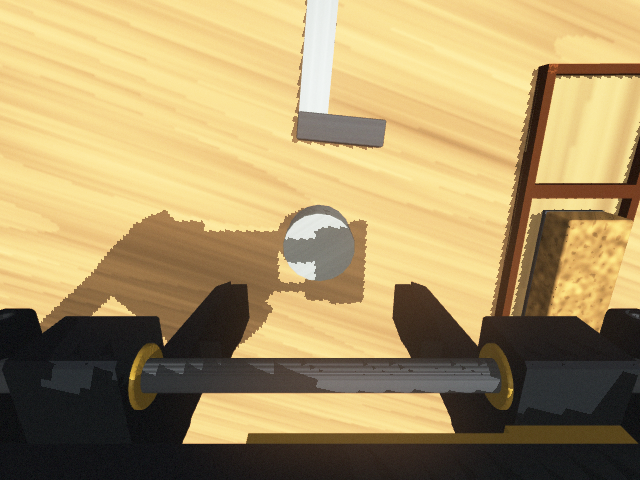

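The tin, at (319,243), lies between the fingers. The square's stock, at (340,129), is clear of the gripper's path.

```bash
python3 -m creep '[[[3,-0.05,0.1,0,0,0,0.6],[6,-0.05,0.1,0,0,0,0.6],[8.5,-0.05,0.1,0,0,0,0.6],[9.6,-0.05,0.1,0,0,0,0.6],[9.8,-0.05,0.1,0,0,0,0.6],[9.8,-0.05,0.1,0,0,0,0.6],[9.8,-0.05,0.1,0,0,0,0.3],[9.8,-0.05,0.1,0,0,0,-0.4],[9.8,-0.05,0.1,0,0,0,-0.4],[9.8,-0.05,0.1,0,0,0,-0.4],[9.8,-0.05,0.1,0,0,0,-0.4],[9.8,-0.05,0.1,0,0,0,-0.4]]]' 20
python3 - <<'E'
from h import *
print(r.sense()["opening"])
goto(578.4,-260.2,90,-71)
E
```

```text
t: 31.28
tool_pos: [442.1, -102.1, 14.1]
ee_rot: [0.698, 0.117, -0.697, 0.117]
contact_force: [-0.4, 0.2, 6.2]
opening: 0.566
0.5657773543408233
target (578.4, -260.2, 90, -71) shift cm [-7.57 19.4  -7.74] turn [ 0.    -0.001 -0.001] q6 now 0.75 jawyaw -71.0
```

```bash
python3 -m creep '[[[-2,0,0,0,0,0,-0.4],[-5,0,0,0,0,0,-0.4],[-7.6,0.5,-0.2,0,0,0,-0.4],[-7.6,3,-1.2,0,0,0,-0.4],[-7.6,7,-2.8,0,0,0,-0.4],[-7.6,11,-4.4,0,0,0,-0.4],[-7.6,15,-6,0,0,0,-0.4],[-7.6,18,-7.2,0,0,0,-0.4],[-7.6,19.4,-7.74,0,0,0,-0.4],[-7.6,19.4,-7.74,0,0,0,-0.4],[-7.6,19.4,-7.74,0,0,0,-0.4]]]' 20
python3 - <<'E'
from h import *
c=r.read_camera("wrist"); cv2.imwrite("pics/w14.png",c["frame"][:,:,::-1])
goto(578.4,-260.2,17.3,-71)
E
```

```text
t: 32.65
tool_pos: [577.2, -259.2, 88.8]
ee_rot: [-0.697, -0.117, 0.698, -0.116]
contact_force: [-0.4, 0.5, -1.2]
opening: 0.578
target (578.4, -260.2, 17.3, -71) shift cm [ 7.17  0.15 -0.08] turn [0.001 0.001 0.001] q6 now 0.63 jawyaw -71.0
```

View pics/w14.png

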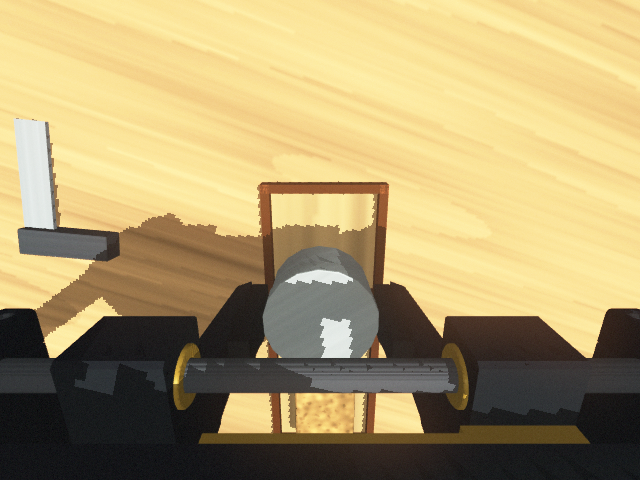

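The tin is held level at (320,305), over the short compartment.

```bash
python3 -m creep '[[[3,0.05,0,0,0,0,-0.4],[5,0.05,0,0,0,0,-0.4],[6.5,0.05,0,0,0,0,-0.4],[7.1,0.05,0,0,0,0,-0.4],[7.2,0.05,0,0,0,0,-0.4],[7.2,0.05,0,0,0,0,-0.4],[7.2,0.05,0,0,0,0,0.6],[7.2,0.05,0,0,0,0,0.6],[7.2,0.05,0,0,0,0,0.6],[4,0.05,0,0,0,0,0.6],[0,0.05,0,0,0,0,0.6],[-3,0.05,0,0,0,0,0.6]]]' 20
python3 -m creep '[[[-4,0,-2,0,0,0,0.6],[-8,0,-2,0,0,0,0.6],[-8,0,-2,0,0,0,0.6],[-8,0,-2,0,0,0,0.6],[-8,0,-2,0,0,0,0.6]]]'
python3 - <<'E'
from h import *
c=r.read_camera("wrist"); cv2.imwrite("pics/w15.png",c["frame"][:,:,::-1]); blobs(c,22,60)
c=r.read_camera("top"); cv2.imwrite("pics/t15.png",c["frame"][:,:,::-1]); blobs(c,14)
c=r.read_camera("side"); cv2.imwrite("pics/s15.png",c["frame"][:,:,::-1]); blobs(c,14,90)
E
```

```text
t: 34.2
tool_pos: [578.6, -260.9, 121.4]
ee_rot: [0.698, 0.116, -0.697, 0.117]
contact_force: [0.5, -0.0, -0.1]
opening: 0.803
t: 34.83
tool_pos: [596.1, -253.5, 197.6]
ee_rot: [-0.697, -0.117, 0.698, -0.116]
contact_force: [-1.2, -0.4, -0.8]
opening: 0.803
1 px [322. 234.] n 2180 xy 577.6 -261.0 mean [ 578.9 -260.7] wh 50.7 50.4 ang 83.5 ztop 36.5
2 px [601. 298.] n 2740 xy 602.9 -563.6 mean [ 608.5 -546. ] wh 53.4 68.5 ang 14.8 ztop 46.4
3 px [323. 320.] n 3122 xy 484.8 -293.7 mean [ 488.3 -292.5] wh 85.3 45.0 ang 19.0 ztop 34.3
1 px [327. 140.] n 1133 xy 766.5 -8.9 mean [765.5  -8.9] wh 75.2 76.5 ang 89.2 ztop 46.5
2 px [ 16. 169.] n 1396 xy 715.0 499.1 mean [715.3 490.3] wh 31.9 65.3 ang 63.2 ztop 121.9
3 px [204. 179.] n 1176 xy 703.9 198.5 mean [702.8 197.4] wh 76.7 75.9 ang 47.6 ztop 46.6
28 px [137. 239.] n 928 xy 605.5 312.8 mean [604.7 306.9] wh 64.8 42.0 ang 88.1 ztop 36.7
45 px [467. 255.] n 67 xy 571.7 -239.3 mean [ 571.1 -238.1] wh 32.1 6.8 ang 18.2 ztop 37.1
99 px [378. 285.] n 389 xy 522.8 -89.5 mean [522.7 -89.3] wh 18.1 59.7 ang 13.8 ztop 20.4
103 px [134. 290.] n 4
[... 1014 characters left out ...]
.] n 134 xy 521.3 -88.1 mean [520.6 -85.8] wh 19.0 61.4 ang 12.7 ztop 18.9
17 px [228. 263.] n 1072 xy 701.5 200.7 mean [698.6 203.7] wh 76.1 77.0 ang 48.5 ztop 43.9
18 px [219. 319.] n 767 xy 611.5 305.1 mean [599.5 313.8] wh 68.1 59.4 ang 88.6 ztop 34.6
19 px [251. 336.] n 538 xy 518.5 311.6 mean [513.8 315.5] wh 31.8 28.9 ang 52.7 ztop 72.6
21 px [ 77. 352.] n 1446 xy 706.3 522.9 mean [698.3 525.3] wh 66.0 35.4 ang 70.2 ztop 86.2
22 px [595. 400.] n 3960 xy 40.5 49.6 mean [19.4 65.7] wh 91.6 190.9 ang 57.5 ztop 85.7
25 px [288. 368.] n 703 xy 434.5 310.9 mean [432.7 312.7] wh 52.8 53.7 ang 70.3 ztop 34.5
55 px [556. 398.] n 111 xy 70.1 70.9 mean [69.8 71.8] wh 24.9 20.1 ang 86.3 ztop 18.3
```

View pics/w15.png

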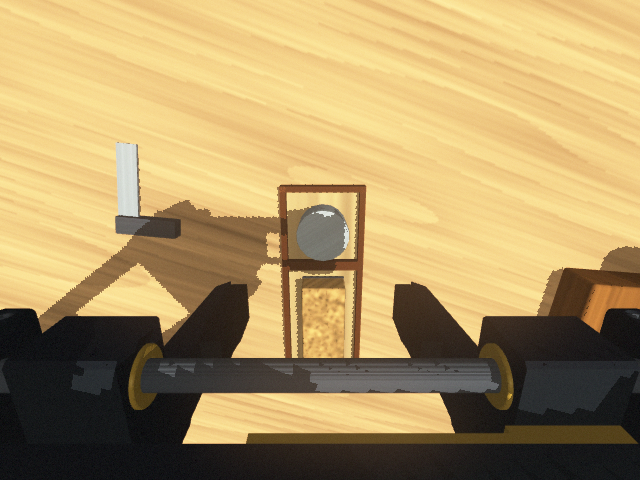

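View pics/t15.png

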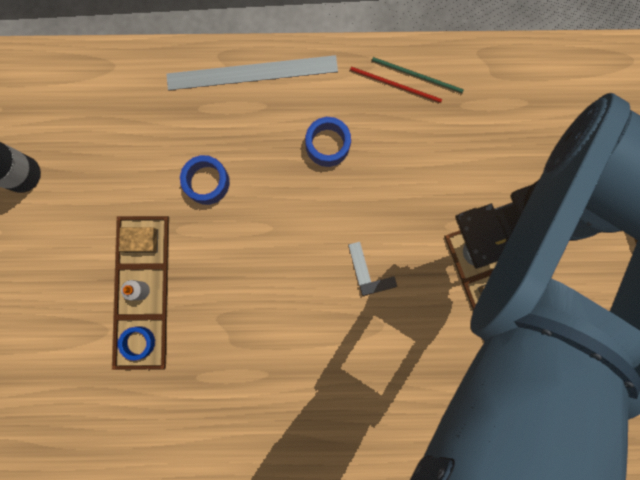

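View pics/s15.png

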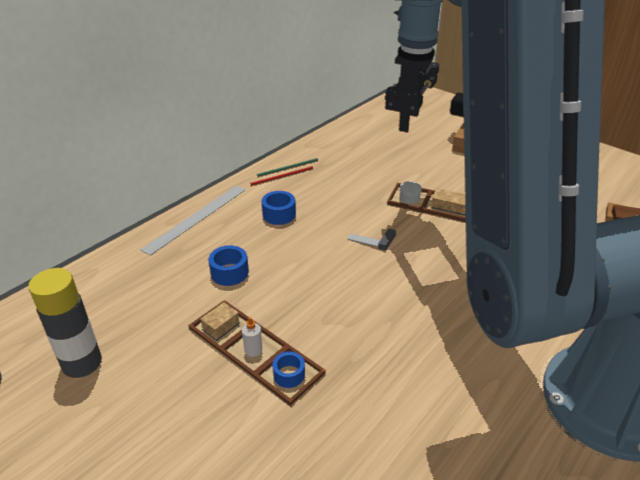

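All five items are in their compartments. The square still appears at its original pixels, and the gripper is clear at z ≈ 198 mm.

```bash
python3 - <<'E'
from station import r
print(r.close_job(), r.sense()["t"])
E
```

```text
the job is handed in; nothing more can be done
the job is handed in; nothing more can be done
```

Both kits are made up and the job is handed in after about 35 s of the 120 s. No verdict came back, so what follows rests on my own last pictures.

- **Gluing (three-compartment tray):** the tape is in the near end, the glue in the middle and the small sanding block in the far end.
- **Sanding (two-compartment tray):** the big sanding block is in the long compartment and the tin in the short one.

**Last checks:**
- **Position:** each item lies within a few millimetres of its compartment's centre, by the wrist camera or, for the glue, the top camera.
- **Flatness:** tops measured about 34 mm for the tape and both blocks and 36.5 mm for the tin. That is right for items lying flat on the 3 mm floor once the wrist camera's 1–1.5 mm offset is taken off. I judged the glue upright by eye from the wrist and side pictures.
- **Steel square:** the try square is at the same pixels as at the start, and the gripper was clear of everything.

**Disagreements:** the top camera read heights 3–4 mm too high on the tray3 side. The cameras differed by 1–3 mm in position, and the arm swung 1–3 mm after fast moves. I allowed for all of this. No check failed.

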